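# Shut the consumables drawers and the tin before grinding

### The job

Grinding is about to start, so close up the consumables against the dust: with your fingertips push both open drawers of the low steel unit fully home and swing the lid of the green tin beside it down until it is fully shut. Only push: leave the tin standing where it is, do not pick anything up, and do not disturb the nozzle, pin and bolt that stand nearby.

Things in the scene. Friction and masses are not known exactly. Their poses are not given: they have to be found in the camera images.
- drawer_unit: fixed low two-drawer unit of grey sheet steel, 130 (x) x 170 (y) x 66 mm high, two drawers side by side. Origin: centre of its underside, on the table. Its own -x faces the robot side (the drawers slide out to its -x), z up. A grinding disc lies fixed on its top (top of disc 76 mm above the table).
- drawer_left (a joint): how far the left drawer (at the unit's +y side, holds nozzles) stands open, m: 0 shut, 0.09 fully out. Slides along the unit's x axis with about 2 N of friction and stays where it is left.
- drawer_right (a joint): how far the right drawer (at the unit's -y side, holds nuts) stands open, m: 0 shut, 0.09 fully out. Same friction.
- drawer_left_front (a point): centre of the outer face of the left drawer's front plate, 33 mm above the table, 42 mm to the unit's +y of its middle, when shut 70 mm from the unit's centre along its -x; moves with the drawer, axes parallel to the unit's (push along +x). The plate is 81 mm wide, 56 mm high (z 5 to 61 mm); a pull lip 50 mm wide and 9 mm deep sticks out of it at z 9 to 13 mm.
- drawer_right_front (a point): the same point of the right drawer's front plate, 42 mm to the unit's -y of its middle; same sizes and lip
- tin: loose green steel tin box, about 0.42 kg, small tubes lying in it below the rim, 62 (x) x 118 (y) x 34 mm high without its lid, standing on the table left of the unit. Origin: centre of its underside; z up; the lid hinges on its +x long side (away from the robot).
- tin_lid (a joint): opening angle of the tin's lid, rad: 0 shut, 1.57 upright, 1.92 leaning back at its stop. A stiff hinge: the lid stays where it is left; it takes 0.5 to 1.5 N at its edge to move.
- lid_hinge (a point): middle of the lid's hinge line, 33 mm from the tin's origin along the tin's +x and 35 mm up; turns with the lid. The hinge line runs along the tin's y.
- lid_edge (a point): middle of the lid's free edge, 65 mm from the hinge line; the lid is a flat plate 120 mm wide and about 2 mm thick. Shut, the lid's top is about 37 mm above the table.
- copper_nozzle: loose copper gas nozzle, a plain tapered tube 21 mm in diameter and 64 mm tall, upright on the table, one of three in a row in front of the tin and the unit's left corner (their order varies); origin at the centre of its underside; must not be disturbed
- table_pin: loose steel table pin, 27 mm in diameter and 48 mm tall with a knurled foot, upright on the table, one of three in a row in front of the tin and the unit's left corner (their order varies); origin at the centre of its underside; must not be disturbed
- bolt: loose M12 bolt standing on its head, 23 mm wide and 53 mm tall, upright on the table, one of three in a row in front of the tin and the unit's left corner (their order varies); origin at the centre of its underside; must not be disturbed

How it is judged:
By the outcome, as a careful person would: the job done as asked, in the order asked, and still so for the second after the job is handed in, with the robot touching nothing.
It also fails if it takes over 56 s, if anything falls off the work surface, if the arm or the gripper's body presses on something with over 40 N, if the wrist force passes 120 N, or if a joint passes its speed limit or range.

### The arm

A 6-joint arm with a two-finger parallel gripper is mounted at the origin on a cart in front of the work surface, level with it; the furniture and walls round the work are solid. World frame = base frame: x ahead of the robot, y to its left, z up, the work surface at z = 0. Lengths are in m, angles in rad, forces in N, time in s.
With the tool pointing down it reaches from about 0.25 to 0.8 m from the base axis. Payload 8.5 kg.
Tool frame: the origin (TCP) lies at the very end of the fingers, on their centre line; the grasp point (between the pads) lies 19 mm behind it (hold_point_z is the distance from the TCP to the grasp point, in m); z points along the fingers, y is the line along which they close (so a half turn about z gives the same grasp; the last joint's range is limited). The gripper opens to 85 mm and grips with 20 to 120 N. Pads are 22 mm wide; open, the fingers measure 114 mm over their backs; the gripper's body (76 mm by 85 mm) begins 54 mm behind the grasp point. The pads swing forward as they close: fully open they stand 13 mm farther back than shut.
Start: joints at [1.327, 0.238, -0.013, 1.319, 0, 1.571], TCP at [0.127, 0.509, 0.231] pointing down, gripper open.
Joint ranges: [-2.66, 2.66], [-1.03, 1.9], [-1.14, 1.46], [-1.82, 2.27], [-1.45, 1.34], [-3.14, 3.14]. Speed limits (rad/s): [2.22, 2.22, 2.79, 3.14, 3.14, 3.14].

### API

Orientations are given as a rotation vector (axis times angle).
In Python, from station import get_state, read_camera, camera_model, finish_job, hold_point_z gives the robot as it stands. The module is installed in compiled form; this text tells all that it offers.
- The arm moves only by the shell command python3 -m creep 'ROWS' [FORCE]. ROWS is JSON, one flat list of numbers, 7 for each row, row after row: the shift along the tool's x, y, z in mm, then the turn, a rotation vector about the tool's x, y, z in degrees, then the finger opening in mm, from 0 to 85.4. In form: [tx, ty, tz, rx, ry, rz, gripper, tx, ty, tz, rx, ry, rz, gripper, ...]. A call has 1 to 20 rows; each row is the pose to reach, as a shift and turn from the pose commanded when the call began, along the tool's axes at that moment; what a row does not reach only later rows make up. A row lasts 1/8 s, in which the tool goes at most 62.5 mm and 10.7 degrees, less where a joint would pass 70% of its speed; a pose out of reach is approached as far as the arm can. A call with a gripper value outside its range is refused whole. The fingers move at their own pace and stop on an object; FORCE is the grip in N (left out, the last holds). Time passes only in rows, so rows that repeat a pose let the fingers close. It gives the time, the measured TCP pose, the force, the opening and the grip force at its end, in the units of the state.
- get_state(): the state, without advancing time (a new reading comes with each control period).
- read_camera(name): name is "side" or "top"; returns the picture (480x640x3 uint8, blue, green, red); there is no depth.
- camera_model(name): a dict with "mtx" (3x3 intrinsics, pixels), "R" (3x3) and "t" (3): a world point X has camera coordinates R X + t. Camera axes: x right, y down, z forward; pixel columns grow to the right and rows downward; lengths in m; the calibration is good to about 2 mm. A picture is of the moment at which its call begins. camera_model takes no time and is no camera call.
- finish_job(): hands the job in; it is judged then, once.
The state is a dict: "t": time; "q": joint angles; "qd": joint speeds; "joint_torque": joint torques, N m; "tcp_pos": TCP position; "eef_rot": TCP orientation; "contact_force": force on the tool from outside, world axes, zero at the start; "ft_torque": the same for the moment, N m; "finger_gap": opening from 0.0 (shut) to 1.0 (fully open); "grasp_force": force on a finger pad.
Only numpy, scipy, OpenCV 4.12 (cv2) and the standard library are available. Lean on these libraries where they do the work, as an engineer would, in place of code of your own. Each camera call takes 0.05 s, during which the arm holds its last target. There are 200 camera calls.

## Working session

There is one attempt and no reset: what is moved stays moved. The work goes in short steps, Python scripts to look and compute and a shell command to move; the robot and the scene stay as the last step left them, time stands still between calls to the robot, and variables do not carry over. Pictures are saved under pics/ and viewed, at most 10 in all, crops included, and the job is handed in when it is done.

```bash
mkdir -p pics
python3 - <<'E'
from station import *
import cv2,numpy as np
for n in("side","top"):
    cv2.imwrite(f"pics/{n}0.png",read_camera(n)); m=camera_model(n)
    print(n,np.round(m["mtx"],1).tolist(),"C",np.round(-m["R"].T@m["t"],3),np.round(m["R"],2).tolist())
s=get_state();print(s["t"],s["tcp_pos"],s["eef_rot"],s["finger_gap"],hold_point_z)
E
```

```text
side [[582.4, 0.0, 316.1], [0.0, 582.4, 238.0], [0.0, 0.0, 1.0]] C [0.246 0.734 0.39 ] [[-0.94, -0.35, -0.03], [-0.11, 0.36, -0.93], [0.33, -0.87, -0.37]]
top [[551.6, 0.0, 319.3], [0.0, 551.6, 229.1], [0.0, 0.0, 1.0]] C [ 0.47  -0.01   0.902] [[-0.02, -1.0, -0.03], [-1.0, 0.02, -0.09], [0.09, 0.03, -1.0]]
0.1 [0.1266359  0.50909917 0.2307245 ] [-3.82013491e-01 -3.11809845e+00  2.09670218e-03] 0.9935360410839793 0.0187
```

View pics/side0.png

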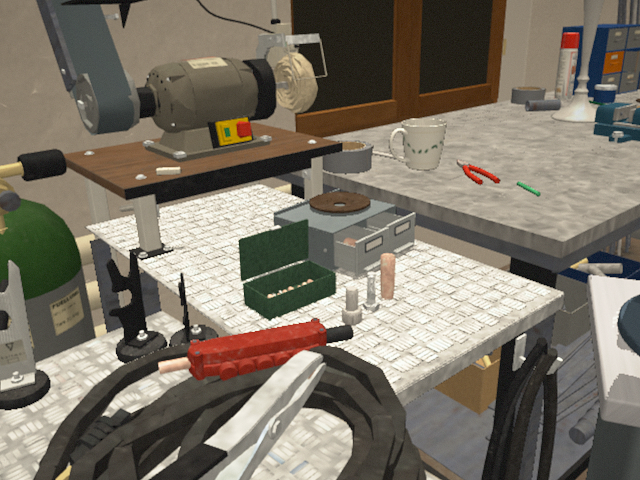

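View pics/top0.png

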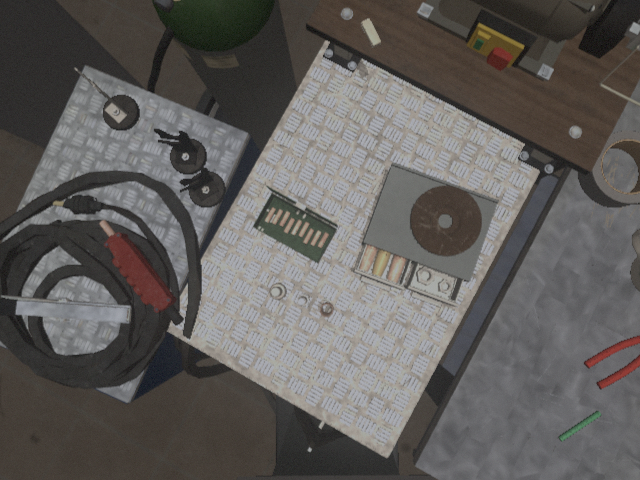

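The side view shows the tin at about (290,280) with its lid roughly upright, the row at (351,305), (371,292) and (388,276), and the unit at (345,230). The top view shows the tin at (297,228), the row at (278,291), (303,300) and (326,309), and the unit at (430,222) with both drawers open. I'll enlarge both.

Run:
```python
import cv2
a=cv2.imread("pics/top0.png")[150:330,240:510];cv2.imwrite("pics/topc.png",cv2.resize(a,None,fx=2.95,fy=2.95,interpolation=cv2.INTER_CUBIC))
a=cv2.imread("pics/side0.png")[180:335,225:425];cv2.imwrite("pics/sidec.png",cv2.resize(a,None,fx=3.8,fy=3.8,interpolation=cv2.INTER_CUBIC))
```

```text
(no output)
```

View pics/topc.png

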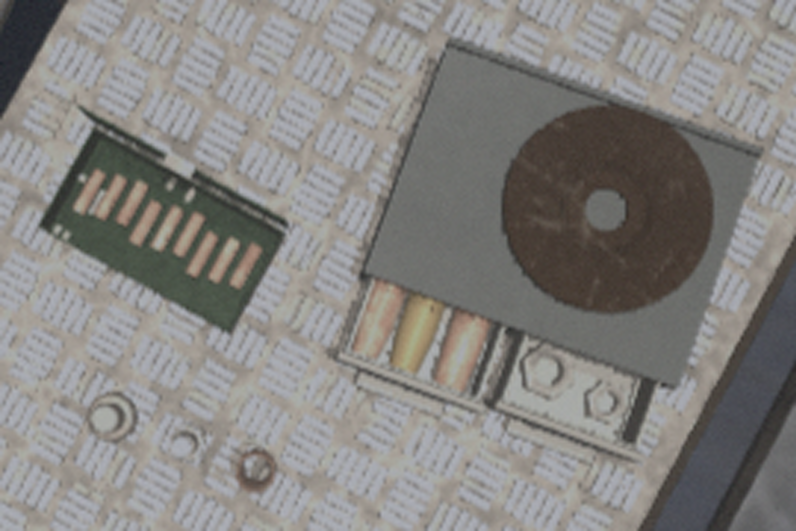

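View pics/sidec.png

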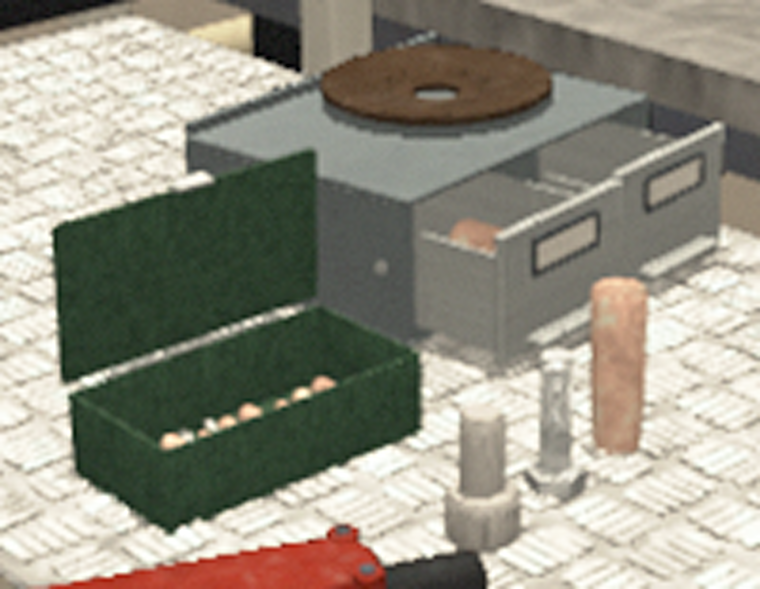

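The top crop shows the unit's top corners at (366,275), (673,385), (450,42) and (760,152). Its plate edges run (337,352)–(485,408) and (490,400)–(635,458), and the row is pin, bolt, nozzle from left to right. The side crop shows the lid's free edge at (55,230)–(317,152) and the tin's rim corners at (72,395), (178,458) and (418,352).

```bash
cat > h.py <<'E'
import numpy as np
from station import *
def ray(n,p):
    m=camera_model(n);d=m["R"].T@np.linalg.solve(m["mtx"],[p[0],p[1],1]);return -m["R"].T@m["t"],d/np.linalg.norm(d)
def onz(n,p,z): c,d=ray(n,p);return c+d*(z-c[2])/d[2]
def tri(a,b):
    (c1,d1),(c2,d2)=ray("top",a),ray("side",b)
    s=np.linalg.lstsq(np.c_[d1,-d2],c2-c1,rcond=None)[0];p,q=c1+s[0]*d1,c2+s[1]*d2
    return (p+q)/2,np.linalg.norm(p-q)
T=lambda u,v:(240+u/2.95,150+v/2.95)
S=lambda u,v:(225+u/3.8,180+v/3.8)
E
python3 - <<'E'
from h import *
r=lambda x:np.round(np.array(x)*1000).tolist()
for k,a,b in[("unit FL",T(366,275),S(413,200)),("unit FR",T(673,385),S(648,97)),("unit BL",T(450,42),S(188,143)),("Lplate L",T(337,352),S(498,237)),("Lplate R",T(485,408),S(618,183)),("Rplate R",T(635,458),S(722,128)),("Rplate L",T(490,400),S(620,178)),("tin FR",T(233,332),S(418,352)),("tin FL",T(42,228),S(178,458)),("tin BR",T(288,232),S(318,308)),("tin BL",T(97,125),S(72,392)),("lid L",T(80,108),S(55,230)),
 ("pin top",T(111,415),S(482,412)),("bolt top",T(186,443),S(557,355)),("noz top",T(257,467),S(619,285))]:
    p,e=tri(a,b);print(k,r(p),"err",r(e))
for k,p,z in[("uFL",T(366,275),.066),("uFR",T(673,385),.066),("uBL",T(450,42),.066),("uBR",T(760,152),.066),("LpL",T(337,352),.061),("LpR",T(485,408),.061),("RpL",T(490,400),.061),("RpR",T(635,458),.061),("tFL",T(42,228),.034),("tFR",T(233,332),.034),("tBR",T(288,228),.034),("pin",T(111,415),.048),("bolt",T(186,443),.053),("noz",T(257,467),.064)]:
    print(k,r(onz("top",p,z)))
for k,p in[("pinS",S(482,535)),("boltS",S(555,480)),("nozS",S(617,440))]:print(k,r(onz("side",p,0.0)))
E
```

```text
unit FL [521.0, -53.0, 65.0] err 0.0
unit FR [462.0, -208.0, 64.0] err 1.0
unit BL [643.0, -100.0, 61.0] err 0.0
Lplate L [482.0, -38.0, 59.0] err 1.0
Lplate R [452.0, -113.0, 58.0] err 1.0
Rplate R [424.0, -189.0, 59.0] err 2.0
Rplate L [454.0, -116.0, 58.0] err 5.0
tin FR [495.0, 17.0, 32.0] err 2.0
tin FL [551.0, 118.0, 30.0] err 3.0
tin BR [548.0, -14.0, 30.0] err 1.0
tin BL [607.0, 88.0, 32.0] err 1.0
lid L [606.0, 89.0, 97.0] err 1.0
pin top [451.0, 81.0, 44.0] err 1.0
bolt top [436.0, 41.0, 50.0] err 1.0
noz top [423.0, 4.0, 64.0] err 2.0
uFL [521.0, -53.0, 66.0]
uFR [462.0, -208.0, 66.0]
uBL [642.0, -100.0, 66.0]
uBR [581.0, -257.0, 66.0]
LpL [482.0, -38.0, 61.0]
LpR [452.0, -113.0, 61.0]
RpL [456.0, -115.0, 61.0]
RpR [426.0, -188.0, 61.0]
tFL [552.0, 118.0, 34.0]
tFR [494.0, 16.0, 34.0]
tBR [549.0, -14.0, 34.0]
pin [452.0, 81.0, 48.0]
bolt [437.0, 41.0, 53.0]
noz [424.0, 4.0, 64.0]
pinS [449.0, 88.0, 0.0]
boltS [435.0, 41.0, 0.0]
nozS [421.0, 4.0, 0.0]
```

```bash
cat >> h.py <<'E'
from scipy.spatial.transform import Rotation as Ro
def go(p,yaw=None,Rt=None):
    "print row shift/turn from present pose to world p (mm); tool x at yaw deg, pointing down"
    s=get_state();R0=Ro.from_rotvec(s["eef_rot"])
    if Rt is None:
        x=np.array([np.cos(np.radians(yaw)),np.sin(np.radians(yaw)),0]);z=np.array([0,0,-1.]);Rt=Ro.from_matrix(np.c_[x,np.cross(z,x),z])
    print(np.round(R0.inv().apply(np.array(p)-1000*s["tcp_pos"]),1),np.round((R0.inv()*Rt).as_rotvec(degrees=True),1))
C=np.array([551.5,-154.5,0]);u=np.array([.930,-.366,0]);v=np.array([.366,.930,0])
E
python3 - <<'E'
from h import *
for d,y,z in[(-157,40,150),(-157,40,30)]: go(C+d*u+y*v+[0,0,z],158.5)
print(np.round(get_state()["q"],2))
E
```

```text
[-422.2 -481.1   81.4] [-0.1  0.   7.5]
[-422.2 -481.   201.4] [-0.1  0.   7.5]
[ 1.33  0.24 -0.01  1.32  0.    1.57]
```

```bash
python3 -m creep '[-40,-46,8,0,0,1,0, -80,-92,15,0,0,2,0, -120,-137,23,0,0,3,0, -160,-183,30,0,0,4,0, -200,-228,38,0,0,5,0, -240,-274,46,0,0,6,0, -280,-320,54,0,0,7,0, -320,-366,62,0,0,7.5,0, -360,-411,70,0,0,7.5,0, -400,-456,78,0,0,7.5,0, -422,-481,81,0,0,7.5,0, -422,-481,81,0,0,7.5,0, -422,-481,81,0,0,7.5,0, -422,-481,81,0,0,7.5,0, -422,-481,81,0,0,7.5,0, -422,-481,81,0,0,7.5,0]'
python3 - <<'E'
from h import *
go(C+-157*u+40*v+[0,0,30],158.5);s=get_state();print(np.round(s["q"],2),s["finger_gap"],s["contact_force"])
E
```

```text
t: 2.1
tcp_pos: [0.42, -0.0587, 0.1505]
eef_rot: [0.584, 3.087, -0.0]
contact_force: [-0.5, 0.8, 0.7]
finger_gap: 0.001
grasp_force: 0.0
[ -0.5  -1.  120.5] [-0.   0.   0.1]
[-0.14  0.11 -0.39  1.07 -0.    0.23] 0.0013773733254881773 [-0.48323707  0.84935758  0.68624149]
```

```bash
python3 -m creep '[0,0,40,0,0,0,0, 0,0,80,0,0,0,0, 0,0,110,0,0,0,0, 0,0,120,0,0,0,0, -10,0,120,0,0,0,0, -20,0,120,0,0,0,0, -28,0,120,0,0,0,0, -34,0,120,0,0,0,0, -40,0,120,0,0,0,0, -45,0,120,0,0,0,0, -50,0,120,0,0,0,0, -55,0,120,0,0,0,0]'; python3 -m creep '[-3,0,0,0,0,0,0, -6,0,0,0,0,0,0, -9,0,0,0,0,0,0, -12,0,0,0,0,0,0, -15,0,0,0,0,0,0, -17,0,0,0,0,0,0]';python3 -c "
from h import *
d=1000*get_state()['tcp_pos']-C;print(d@u,d@v)"
```

```text
t: 3.6
tcp_pos: [0.4714, -0.0795, 0.0303]
eef_rot: [-0.585, -3.086, 0.0]
contact_force: [-0.8, 0.3, 1.5]
finger_gap: 0.001
grasp_force: 1.1
t: 4.35
tcp_pos: [0.4873, -0.0857, 0.0303]
eef_rot: [-0.585, -3.086, 0.0]
contact_force: [-1.5, 0.5, 0.6]
finger_gap: 0.001
grasp_force: 1.0
-84.93726340644498 40.48947843370155
```

```bash
python3 -m creep '[-2,0,0,0,0,0,0, -4,0,0,0,0,0,0, -4,0,0,0,0,0,0]'; python3 -m creep '[-1,0,0,0,0,0,0, -2,0,0,0,0,0,0, -2,0,0,0,0,0,0]'; python3 -m creep '[-1,0,0,0,0,0,0, -2,0,0,0,0,0,0, -2,0,0,0,0,0,0]';python3 - <<'E'
from h import *
import cv2
d=1000*get_state()['tcp_pos']-C;print(d@u,d@v)
a=read_camera("side")[160:335,225:425];cv2.imwrite("pics/sidec1.png",cv2.resize(a,None,fx=3.4,fy=3.4,interpolation=cv2.INTER_CUBIC))
E
```

```text
t: 4.72
tcp_pos: [0.4911, -0.0871, 0.0303]
eef_rot: [0.585, 3.086, -0.0]
contact_force: [-0.7, 0.3, -0.6]
finger_gap: -0.002
grasp_force: 0.5
t: 5.1
tcp_pos: [0.4911, -0.0871, 0.0303]
eef_rot: [-0.584, -3.084, -0.001]
contact_force: [-7.9, 4.1, 6.9]
finger_gap: 0.005
grasp_force: 4.4
t: 5.48
tcp_pos: [0.4911, -0.0871, 0.0301]
eef_rot: [-0.583, -3.081, -0.002]
contact_force: [-14.6, 6.8, 12.7]
finger_gap: -0.001
grasp_force: 8.0
-80.84409024826351 40.53857675600611
```

View pics/sidec1.png

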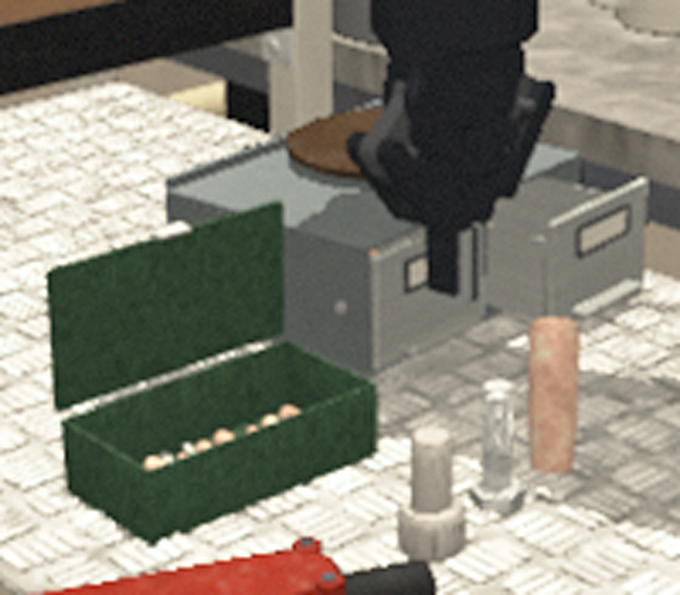

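The left drawer is flush: its plate is at the cabinet front, centred near (425,275) in the crop. The stop was felt at −81 mm, which is the pad half width plus 70. The right drawer is still out, and the row and tin stand undisturbed.

```bash
python3 -m creep '[10,0,0,0,0,0,0, 35,0,0,0,0,0,0, 64,0,0,0,0,0,0, 64,-30,0,0,0,0,0, 64,-60,0,0,0,0,0, 64,-82,0,0,0,0,0, 64,-82,0,0,0,0,0, 55,-82,0,0,0,0,0, 48,-82,0,0,0,0,0, 42,-82,0,0,0,0,0, 37,-82,0,0,0,0,0, 32,-82,0,0,0,0,0, 27,-82,0,0,0,0,0, 22,-82,0,0,0,0,0, 18,-82,0,0,0,0,0, 14,-82,0,0,0,0,0, 10,-82,0,0,0,0,0, 7,-82,0,0,0,0,0]'; python3 -m creep '[-2,0,0,0,0,0,0, -4,0,0,0,0,0,0, -6,0,0,0,0,0,0, -7,0,0,0,0,0,0, -7,0,0,0,0,0,0]';python3 - <<'E'
from h import *
d=1000*get_state()['tcp_pos']-C;print(d@u,d@v)
E
```

```text
t: 7.78
tcp_pos: [0.4583, -0.1624, 0.0303]
eef_rot: [0.585, 3.087, -0.0]
contact_force: [-1.8, 2.5, -1.7]
finger_gap: 0.001
grasp_force: 1.0
t: 8.4
tcp_pos: [0.461, -0.1635, 0.0302]
eef_rot: [-0.584, -3.081, -0.001]
contact_force: [-15.8, 6.2, 13.0]
finger_gap: -0.001
grasp_force: 8.2
-80.89124815946354 -41.513946163771266
```

```bash
python3 -m creep '[10,0,0,0,0,0,0, 30,0,0,0,0,0,0, 45,0,0,0,0,0,0, 45,0,-30,0,0,0,0, 45,0,-90,0,0,0,0, 45,0,-150,0,0,0,0, 45,0,-170,0,0,0,0, 45,0,-170,0,0,0,0]'
cat >> h.py <<'E'
TC=np.array([550.5,52,0]);tx=np.array([.872,-.489,0]);ty=np.array([.489,.872,0])
E
python3 - <<'E'
from h import *
import cv2
go(TC+58*tx+[0,0,200],150.7); go(TC+58*tx+[0,0,88],150.7)
r=lambda x:np.round(np.array(x)*1000).tolist()
# lid right edge from the first side view on the plane tin y=-59
c,d=ray("side",S(317,152));o=(TC-59*ty)/1000;p=c+d*((o-c)@ty)/(d@ty);print("lidR x,z",(p-TC/1000)@tx,p[2])
c,d=ray("side",S(55,230));o=(TC+59*ty)/1000;p=c+d*((o-c)@ty)/(d@ty);print("lidL x,z",(p-TC/1000)@tx,p[2])
for th,R in[(90,56),(82,56),(75,56),(68,55),(60,55),(52,54),(45,53),(38,52),(30,50),(22,49),(15,48),(8,47),(3,46),(0,46)]:
    a=np.radians(th);x=33-R*np.cos(a)+1.5*np.sin(a)+11;z=35+R*np.sin(a)+1.5*np.cos(a);print(th,"shift x",round(58-x,1),"z",round(88-z,1))
cv2.imwrite("pics/top1.png",read_camera("top"))
E
```

```text
t: 9.4
tcp_pos: [0.4238, -0.1487, 0.202]
eef_rot: [0.584, 3.082, -0.001]
contact_force: [-0.3, 0.2, -0.9]
finger_gap: -0.006
grasp_force: 0.0
[-101.9  225.3    2.4] [0.  0.3 7.8]
[-101.4  225.3  114.4] [0.  0.3 7.8]
lidR x,z 0.028309037930521776 0.09686676451209075
lidL x,z 0.032259106103836546 0.09646445647040791
90 shift x 12.5 z -3.0
82 shift x 20.3 z -2.7
75 shift x 27.0 z -1.5
68 shift x 33.2 z 1.4
60 shift x 40.2 z 4.6
52 shift x 46.1 z 9.5
45 shift x 50.4 z 14.5
38 shift x 54.1 z 19.8
30 shift x 56.6 z 26.7
22 shift x 58.9 z 33.3
15 shift x 60.0 z 39.1
8 shift x 60.3 z 45.0
3 shift x 59.9 z 49.1
0 shift x 60.0 z 51.5
```

```bash
python3 -m creep '[-25,50,0,0,0,2,0, -50,100,0,0,0,4,0, -75,160,0,0,0,6,0, -95,210,1,0,0,7.5,0, -102,225,2,0,0.3,7.8,0, -102,225,2,0,0.3,7.8,0, -102,225,2,0,0.3,7.8,0, -102,225,40,0,0.3,7.8,0, -101.5,225,80,0,0.3,7.8,0, -101.5,225,105,0,0.3,7.8,0, -101.5,225,114,0,0.3,7.8,0, -101.5,225,114,0,0.3,7.8,0, -101.5,225,114,0,0.3,7.8,0]'
python3 - <<'E'
from h import *
import cv2
go(TC+58*tx+[0,0,88],150.7)
a=read_camera("side")[160:335,225:425];b=read_camera("top")[150:330,240:450]
f=lambda a:cv2.resize(a,(390,int(390*a.shape[0]/a.shape[1])),interpolation=cv2.INTER_CUBIC)
a,b=f(a),f(b);h=min(len(a),len(b));cv2.imwrite("pics/pair.png",np.hstack([a[:h],b[:h]]))
E
```

```text
t: 11.08
tcp_pos: [0.6001, 0.0236, 0.0877]
eef_rot: [-0.794, -3.036, -0.002]
contact_force: [-0.4, -0.4, 0.4]
finger_gap: 0.005
grasp_force: 0.0
[-0.8  0.5 -0.3] [ 0.  -0.2  0. ]
```

View pics/pair.png

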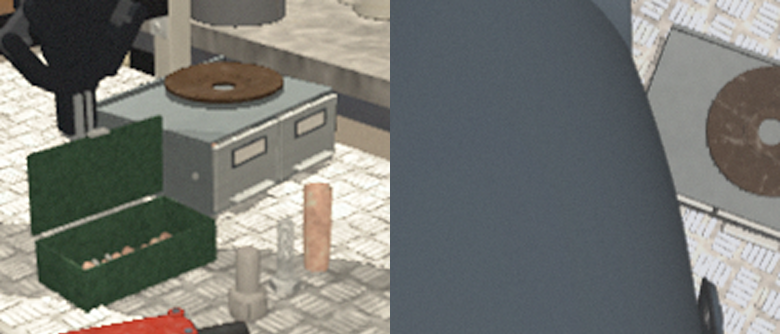

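Both drawers are flush and the closed fingers stand behind the lid, with the tips at about (80,130). The top view is blocked by the arm. Next I'll swing the lid slowly along its arc.

```bash
python3 -m creep '[4,0,-1,0,0,0,0, 8,0,-3,0,0,0,0, 12,0,-3,0,0,0,0, 16,0,-3,0,0,0,0, 20,0,-2.5,0,0,0,0, 24,0,-2,0,0,0,0, 27,0,-1,0,0,0,0, 30,0,0,0,0,0,0, 33,0,1.5,0,0,0,0, 37,0,3,0,0,0,0, 40,0,5,0,0,0,0, 43,0,7,0,0,0,0, 46,0,9.5,0,0,0,0]'
python3 - <<'E'
from h import *
import cv2
a=read_camera("side")[160:335,225:425];cv2.imwrite("pics/side3.png",cv2.resize(a,None,fx=3,fy=3,interpolation=cv2.INTER_CUBIC))
E
```

```text
t: 12.8
tcp_pos: [0.5591, 0.0465, 0.0769]
eef_rot: [-0.792, -3.035, -0.001]
contact_force: [-0.4, -0.2, 0.2]
finger_gap: -0.001
grasp_force: 0.4
```

View pics/side3.png

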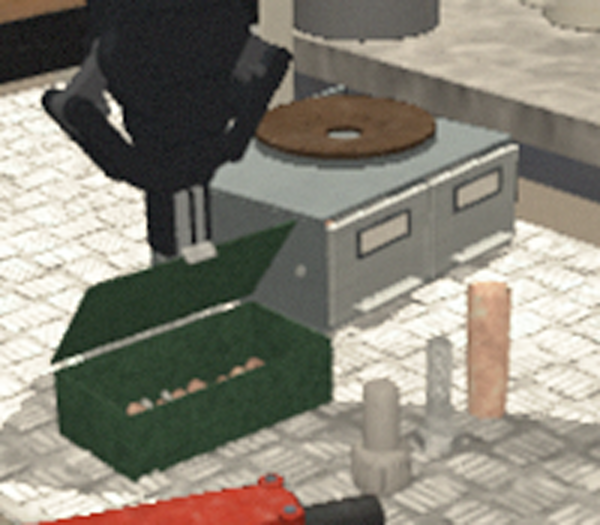

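The lid has swung halfway, with its edge at about (200,252), and the tin's corner is still at the same pixel (270,319 in the full picture). I'll carry on to shut.

```bash
python3 -m creep '[2,0,2,0,0,0,0, 4.5,0,5,0,0,0,0, 6.5,0,8,0,0,0,0, 8,0,10.5,0,0,0,0, 9.5,0,14,0,0,0,0, 10.5,0,17,0,0,0,0, 12,0,20.5,0,0,0,0, 13,0,24,0,0,0,0, 13.5,0,27,0,0,0,0, 14,0,30,0,0,0,0, 14.5,0,33,0,0,0,0, 14.5,0,36,0,0,0,0, 14.5,0,38,0,0,0,0, 14.5,0,40,0,0,0,0, 14.5,0,40,0,0,0,0]'; python3 -m creep '[0,0,1,0,0,0,0, 0,0,2,0,0,0,0, 0,0,2,0,0,0,0]';python3 -m creep '[0,0,1,0,0,0,0, 0,0,2,0,0,0,0, 0,0,2,0,0,0,0]'
```

```text
t: 14.72
tcp_pos: [0.5465, 0.0535, 0.037]
eef_rot: [-0.792, -3.035, -0.001]
contact_force: [0.1, 0.7, 0.2]
finger_gap: -0.001
grasp_force: 0.0
t: 15.1
tcp_pos: [0.5467, 0.0536, 0.0366]
eef_rot: [-0.793, -3.036, -0.002]
contact_force: [-5.4, -0.6, 16.5]
finger_gap: 0.002
grasp_force: 8.2
t: 15.48
tcp_pos: [0.5468, 0.0536, 0.0363]
eef_rot: [-0.793, -3.037, -0.003]
contact_force: [-11.2, -1.0, 35.4]
finger_gap: 0.001
grasp_force: 18.0
```

```bash
python3 -m creep '[0,0,-3,0,0,0,0, 0,0,-6,0,0,0,0, 0,0,-20,0,0,0,0, 0,0,-60,0,0,0,0, 0,0,-120,0,0,0,0, 0,0,-170,0,0,0,0, 60,0,-170,0,0,0,0, 120,20,-170,0,0,0,0, 170,60,-170,0,0,0,0, 170,120,-170,0,0,0,0, 170,170,-170,0,0,0,0, 170,220,-170,0,0,0,0, 170,220,-170,0,0,0,0, 170,220,-170,0,0,0,0]'
python3 - <<'E'
from h import *
import cv2
a=read_camera("side")[160:335,225:425];b=read_camera("top")[150:330,240:510]
cv2.imwrite("pics/top9.png",read_camera("top"));cv2.imwrite("pics/side9.png",read_camera("side"))
f=lambda a:cv2.resize(a,(400,int(400*a.shape[0]/a.shape[1])),interpolation=cv2.INTER_CUBIC)
a,b=f(a),f(b);h=min(len(a),len(b));cv2.imwrite("pics/pair2.png",np.hstack([a[:h],b[:h]]))
E
```

```text
t: 17.23
tcp_pos: [0.5061, 0.328, 0.2038]
eef_rot: [-0.792, -3.034, 0.0]
contact_force: [-0.7, -0.5, 0.9]
finger_gap: -0.001
grasp_force: 0.0
```

View pics/pair2.png

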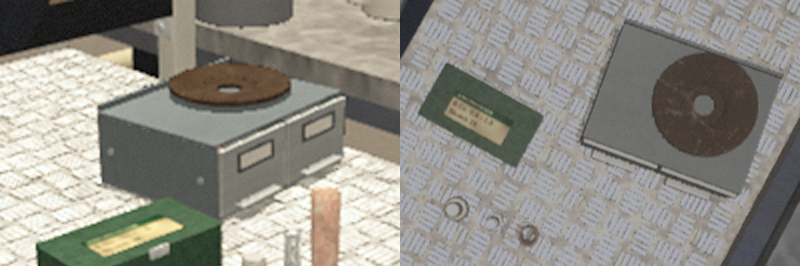

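Both drawers are flush, the lid lies flat on the tin at top-crop (480,115), and the row is unmoved at (455,209), (493,219) and (528,234). I'll check the numbers and view one enlarged side crop.

Run:
```python
from h import *
import cv2
a,b=cv2.imread("pics/top0.png"),cv2.imread("pics/top9.png")
for n,(x,y) in dict(pin=(278,291),bolt=(303,300),noz=(326,309)).items():
    t=cv2.cvtColor(a,6)[y-11:y+12,x-11:x+12];w=cv2.cvtColor(b,6)[y-17:y+18,x-17:x+18]
    m=cv2.minMaxLoc(cv2.matchTemplate(w,t,cv2.TM_CCOEFF_NORMED));print(n,m[1],m[3],"(6,6)=unmoved")
h=b.astype(int);m=((h[...,1]>h[...,2]+8)&(h[...,1]>h[...,0]+3)).astype(np.uint8);m[:,:240]=0;m[:,350:]=0;m[:160]=0;m[280:]=0
m=cv2.morphologyEx(m,cv2.MORPH_CLOSE,np.ones((9,9)));c=max(cv2.findContours(m,0,1)[0],key=cv2.contourArea)
P=np.array([onz("top",p,.037) for p in cv2.boxPoints(cv2.minAreaRect(c))])*1000
print(P.round(),P.mean(0).round(1),np.linalg.norm(np.diff(P,axis=0),axis=1).round())
s=cv2.imread("pics/side9.png")[230:335,225:405];cv2.imwrite("pics/side9c.png",cv2.resize(s,None,fx=4.4,fy=4.4,interpolation=cv2.INTER_CUBIC))
```

```text
pin 0.9958175420761108 (6, 6) (6,6)=unmoved
bolt 0.9920529723167419 (6, 6) (6,6)=unmoved
noz 0.9965274930000305 (6, 6) (6,6)=unmoved
[[554. 122.  37.]
 [608.  91.  37.]
 [548. -12.  37.]
 [494.  20.  37.]] [550.8  55.   37. ] [ 62. 119.  62.]
```

View pics/side9c.png

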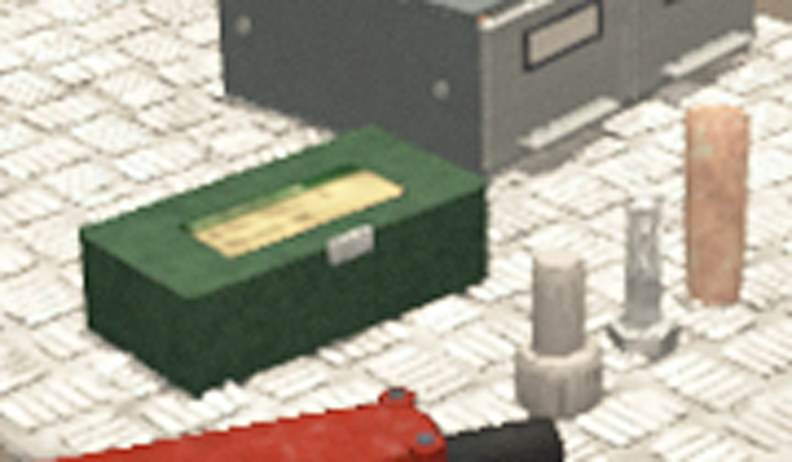

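The lid sits flush all round with the clasp down at (350,245). The tin is standing where it was to within 3 mm, the pin, bolt and nozzle are unmoved, and the arm is clear.

```bash
python3 -c "
from station import *
print(finish_job())"
```

```text
the job is handed in; nothing more can be done
None
```

Both drawers are pushed fully home and the tin's lid is fully shut; the tin stands within about 3 mm of where it was, the nozzle, pin and bolt are unmoved, and the job was handed in at about 17 s.

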